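# Release and push off the battery cover of a backup power unit

### The arm

A 6-joint arm with a two-finger parallel gripper is mounted at the origin on the work surface. World frame = base frame: x ahead of the robot, y to its left, z up, the work surface at z = 0. Lengths are in mm, angles in rad, forces in N, time in s.
With the tool pointing down it reaches from about 250 to 775 mm from the base axis. Payload 4 kg.
Tool frame: the origin (TCP) lies on the mounting face of the last link; the fingertips stand 173 mm ahead of it and the grasp point (between the pads) lies 155 mm ahead of it (ctrl.grip_point_offset is the distance from the TCP to the grasp point, in mm); z points along the fingers, y is the direction in which the jaws open and shut (so a half turn about z gives the same grasp; the last joint's range is limited). The gripper opens to 85 mm and grips with 20 to 120 N. Pads are 22 mm wide; open, the fingers measure 114 mm over their backs; the gripper's body (76 mm by 85 mm) begins 54 mm behind the grasp point. The pads swing forward as they close: fully open they stand 13 mm farther back than shut.
Start: joints at [1.17, 0.087, 1.371, -0, 1.684, -0.103], TCP at [161.382, 525.791, 404.741] pointing down, gripper open.
Joint ranges: [-3.1, 3.1], [-0.76, 2.03], [0.27, 2.55], [-1.08, 4.22], [0.17, 2.65], [-2.57, 2.57]. Speed limits (rad/s): [2.79, 2.79, 3.14, 3.14, 3.14, 3.14].

### API

Orientations are given as a unit quaternion [w, x, y, z].
In Python, from bench import ctrl gives the robot as it stands.
- The arm moves only by the tool move_arm, never from a script. Its argument "motion" is a list that holds one entry, the list of rows, each a list of 5 numbers: the shift along the tool's x, y, z as a fraction of full scale, then the turn about the tool's z as a fraction of full scale, then the opening, from 0 (shut) to 1 (fully open). In form: [[[x, y, z, turn, grip], ...]]. A call has 1 to 20 rows; each row shifts and turns the commanded pose from where the row before left it, along the tool's axes as they then stand; what a row does not reach is not made up. Full scale, the value 1, is 10 cm for a shift and 60 degrees for a turn. A row lasts 1/8 s, in which the tool goes at most 62.5 mm and 10.7 degrees, less where a joint would pass 70% of its speed; a pose out of reach is approached as far as the arm can. A call with a number of a shift or a turn outside -1 to 1 is refused whole. A call with a gripper value outside its range is refused whole. The fingers move at their own pace and stop on an object; "force" is the grip in N (left out, the last holds). Time passes only in rows, so rows that do not move let the fingers close. It gives the time, the measured TCP pose, the force and the opening at its end, in the units of the state.
- ctrl.observe(): the state, without advancing time (a new reading comes with each control period).
- ctrl.read_camera(name): name is "scene" or "top" or "wrist"; returns a dict with "image" (384x512x3 uint8, red, green, blue), "mtx" (3x3 intrinsics, pixels), "world_to_cam" (4x4, takes a point from world to camera coordinates). Camera axes: x right, y up, looking along -z (the intrinsics and any distortion apply to the point x, -y, -z); pixel columns grow to the right and rows downward; lengths in mm; the calibration is good to about 2 mm. The wrist camera is an equidistant fisheye: a pixel r from the principal point sees the ray r / f radians off the axis. A picture is of the moment at which its call begins. There is no depth.
- ctrl.sign_off(): hands the job in, once; it reports no verdict.
The state is a dict: "time": time; "q": joint angles; "joint_vel": joint speeds; "tau": joint torques, N m; "ee_pos": TCP position; "eef_rot": TCP orientation; "force": force on the tool from outside, world axes, zero at the start; "moment": the same for the moment, N m; "grip_width": finger opening in mm.
Only numpy, scipy, OpenCV 4.12 (cv2) and the standard library are available. Lean on these libraries where they do the work, as an engineer would, in place of code of your own. Each camera call takes 0.05 s, during which the arm holds its last target. There are 200 camera calls.

### The job

The lab's backup power unit lies on its side for a battery change. Press the green snap tab in with the fingertips and, while it is down, push the released battery cover along its rails until it is right out of them and the battery bay is fully open, then leave the cover lying flat on the case and move the hand clear. Only press and push: do not pick the cover up or let it drop off the case, and leave everything else on the bench where it is.

Things in the scene. Friction and masses are not known exactly. Their poses are not given: they have to be found in the camera images.
- ups: Backup power unit: black case 380 x 200 x 100 mm (its x, y, z) lying on its side, heavy, does not move. Origin: centre of its underside, on the bench; z up; flat top 100 mm up. Its +x is the way the cover slides off (white arrow on the cover). Rails stand on the top from x = -106 to +30 mm at y = +-58 to +-74 mm, 8.5 mm high. From x = +30 to +190 mm the top is bare and flat: room for the cover.
- bay (a point): Middle of the battery bay's opening, at the level of the case's top (case x = -32, y = 0 mm). The opening is 108 mm long (case x = -86 to +22 mm) and 96 mm wide; the battery lies 12 mm below the top.
- rail_end (a point): On the case's top midway between the far ends of the two rails (case x = +30, y = 0 mm). The rails' lips reach over the cover's side flanges, so a released cover can only slide along case +x; stops at the other end prevent -x. The cover is right out once its rear wall has passed this point.
- cover: Loose grey battery cover: shallow upside-down pan 130 x 130 mm, 14 mm high (raised part 110 mm wide, side flanges 3.5 mm thick), 0.08 to 0.17 kg. Origin: centre of its underside; z up; +x along its white arrow. Seated: axes as the case's, origin at case x = -35, y = 0, z = 100 mm. Out of the rails beyond case x = +95 mm; tips off the case beyond about +190 mm.
- cover_rear (a point): Middle of the outer face of the cover's upright rear wall, at the cover's x = -65 mm, 11 mm above its underside (seated: case x = -100 mm). This wall faces the tab: push here along case +x, touching it 8 to 14 mm above the case's top (below 8 mm its middle is notched, 32 mm wide, for the tab's tongue).
- tab (a joint): Green snap tab: sprung tongue hinged at case x = -157, z = 110 mm; its end by the cover dips when pressed. 0 = up, cover latched; 0.08 rad frees it; 0.14 = fully in (hard stop). Springs back: 0.08 N m at 0, 0.27 fully in (2 to 7 N at the pad point). Keep it in until the cover has slid about 5 mm (before that it latches again); after 14 mm the cover is past the catch and the tab springs up.
- tab_pad (a point): Press point on the tab's green ribbed pad: 14 mm outside the cover's rear wall (case x = -114, y = 0 mm), 10 mm above the case's top while up; 43 mm from the hinge; moves with the tab (6 mm down when fully in). Pad 40 mm wide (case y), case x = -150 to -102.5 mm, level while up. A fingertip pressing here and then moved along case +x meets the cover's rear wall.
- spare_battery: Bystander: new grey battery, 101 x 70 x 90 mm high, 1.6 kg, standing beside the case. Origin: centre of its underside.
- screwdriver: Bystander: screwdriver 190 mm long lying along its x, beside the case. Origin: under its middle.
- beaker: Bystander: glass beaker, 68 mm wide, 90 mm high. Origin: centre of its underside.
- reagent: Bystander: amber reagent bottle, 68 mm wide, 155 mm high. Origin: centre of its underside.
- weighing_jar: Bystander: small glass jar with white lid, 48 mm wide, 55 mm high. Origin: centre of its underside.
- spatula: Bystander: slim steel lab spatula 180 mm long, 13 mm wide, lying along its x. Origin: under its middle.
- dish: Bystander: white porcelain dish, 84 mm wide, 22 mm high. Origin: centre of its underside.
There are look-alikes about, which are no part of the job. Of the things shaped like the cover, the grey one is meant.

How it is judged (in metres and radians):
On the way, in this order (a step that is already met when the one before it is completed fails the run):
1. the snap tab is pressed in (0.06 rad or more) with the cover still on its seat (value of joint tab above 0.06 rad and x of cover in the frame of ups below -0.03 m), for 0.05 s.
2. the cover has been pushed 25 mm along its rails, past the catch, still lying in them (x of cover in the frame of ups above -0.01 m and z of cover in the frame of ups between 0.096 and 0.104 m and angle between cover's own z axis and vertical below 0.06 rad), for 0.05 s.
At the end, for the whole second after the job is handed in: The cover's origin is more than 92 mm along the case's +x (out of the rails, bay open), the cover lies flat on the case's top (within 4 mm of its height, tilt under 0.06 rad) at rest, and the tab has sprung back up (under 0.03 rad) (x of cover in the frame of ups above 0.092 m and z of cover in the frame of ups between 0.096 and 0.104 m and angle between cover's own z axis and vertical below 0.06 rad and linear speed of cover below 0.01 m/s and value of joint tab below 0.03 rad); the robot touches nothing.
It fails at once if the cover is lifted (more than 12 mm off the case's top) or tipped up (z of cover in the frame of ups above 0.112 m or angle between cover's own z axis and vertical above 0.2 rad).
It fails at once if the cover drops off the case (z of cover in the frame of ups below 0.088 m).
It fails at once if another thing on the bench is moved more than 15 mm (distance of any of spare_battery, screwdriver, beaker, reagent, weighing_jar, spatula, dish from where it was at the start of the episode above 0.015 m).
It also fails if it takes over 38 s, if anything falls off the work surface, if the arm or the gripper's body presses on something with over 40 N, if the wrist force passes 120 N, or if a joint passes its speed limit or range.

## Working session

There is one attempt and no reset: what is moved stays moved. The work goes in short steps, Python scripts to look and compute and a tool call to move; the robot and the scene stay as the last step left them, time stands still between calls to the robot, and variables do not carry over. Pictures are saved under pics/ and viewed, about 8 in all and at most 12, crops included, and the job is handed in when it is done.

Besides the shell and the picture viewer there is one more tool, called after "Request:" by a JSON object that holds its "api" and its "payload". move_arm: Moves the arm, as the interface text tells. Its arguments: {"type":"object","properties":{"motion":{"type":"array"},"force":{"type":"number"}},"required":["motion"]}

```bash
mkdir -p pics; ls; python3 - <<'E'
from bench import ctrl
import cv2
for n in("scene","top"):
    r=ctrl.read_camera(n); cv2.imwrite(f"pics/{n}0.png",r["image"][:,:,::-1])
    import numpy as np; np.savez(f"pics/{n}0.npz",**r)
a=[cv2.imread(f"pics/{n}0.png") for n in("scene","top")]
for n,i in zip("st",a): cv2.imwrite(f"pics/{n}v.png",cv2.resize(i,(800,600)))
print(ctrl.observe())
E
```

```text
pics
{'time': 0.1, 'q': array([ 1.16987930e+00,  8.79248789e-02,  1.37213961e+00, -2.18831717e-05,
        1.68363438e+00, -1.03100096e-01]), 'joint_vel': array([-0.00097602, -0.00207917, -0.00400123, -0.00097714, -0.0003674 ,
       -0.00106579]), 'tau': array([ 1.50656731e-03, -3.53011000e+01, -3.14220428e+01, -2.43681843e-04,
        7.93289684e-03,  4.05340273e-06]), 'ee_pos': array([161.3553842 , 525.68978929, 403.61337131]), 'eef_rot': array([-2.52062763e-04,  1.48359888e-01,  9.88932877e-01, -1.02255753e-03]), 'force': array([ 1.08535574,  0.41649874, -0.70994248]), 'moment': array([-0.01028348,  0.0249799 ,  0.01618571]), 'grip_width': 85.84066903065931}
```

View pics/tv.png

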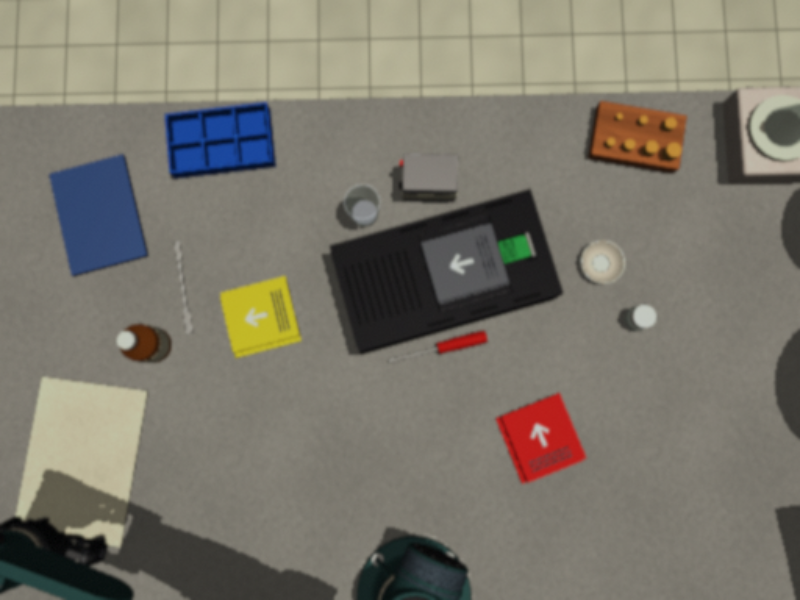

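View pics/sv.png

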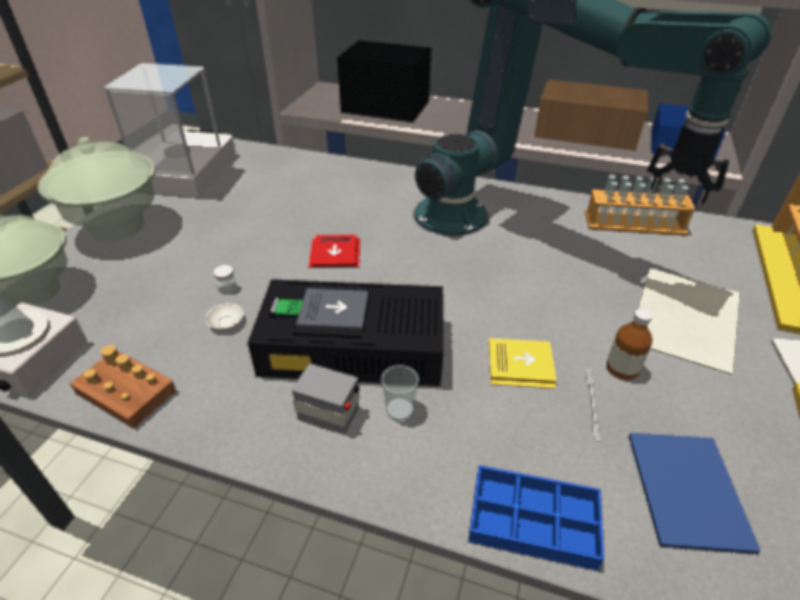

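The top view (800x600) shows three cover-like things: grey at (465,263) on the black case, yellow at (260,316) and red at (540,437). I choose the grey one, next to the green tab at (517,248). Next I fit the case pose.

```bash
cat > h.py <<'E'
import numpy as np,cv2
def plane(r,px,z):
    """pixels (native) -> world points on height z (pinhole cams)"""
    W=r["world_to_cam"];K=r["mtx"];R=W[:3,:3];c=-R.T@W[:3,3]
    p=np.c_[np.atleast_2d(px),np.ones(len(np.atleast_2d(px)))]@np.linalg.inv(K).T
    d=(p*[1,-1,-1])@R
    return c+d*((z-c[2])/d[:,2])[:,None]
def proj(r,P):
    W=r["world_to_cam"];q=(np.atleast_2d(P)@W[:3,:3].T+W[:3,3])*[1,-1,-1]
    q=q@r["mtx"].T; return q[:,:2]/q[:,2:]
E
python3 - <<'E'
from h import *
r=np.load("pics/top0.npz");s=np.load("pics/scene0.npz")
print((-r["world_to_cam"][:3,:3].T@r["world_to_cam"][:3,3]).round())
k=512/800
px=np.array([[331,246],[530,191],[561,294],[360,351]])*k
w=plane(r,px,100)[:,:2]; print(w.round(1))
loc=np.array([[190,-100],[-190,-100],[-190,100],[190,100]],float)  # guess, check det
for L in (loc,loc*[1,-1]):
    a=L-L.mean(0);b=w-w.mean(0);U,S,V=np.linalg.svd(a.T@b)
    R=(U@V).T; print("det",np.linalg.det(R),"yaw",np.arctan2(R[1,0],R[0,0]),"c",w.mean(0),"res",(a@R.T-b).round(1).tolist())
def centroid(r,lo,hi,roi,z):
    h=cv2.cvtColor(r["image"],cv2.COLOR_RGB2HSV);m=cv2.inRange(h,lo,hi);x0,y0,x1,y1=roi
    q=np.argwhere(m[y0:y1,x0:x1]>0)[:,::-1]+[x0,y0]; return q.mean(0),len(q),plane(r,q.mean(0),z).round(1),cv2.minAreaRect(q.astype(np.float32))
print(centroid(r,(45,100,60),(80,255,255),(310,140,350,175),110))
print("arrow",centroid(r,(0,0,170),(180,60,255),(270,150,320,190),114))
print(centroid(s,(45,100,60),(80,255,255),(165,180,200,210),110))
i=r["image"][110:240,200:370];cv2.imwrite("pics/c1.png",cv2.resize(i,None,fx=4.5,fy=4.5,interpolation=cv2.INTER_CUBIC)[:,:,::-1])
E
```

```text
[ 370.    5. 1452.]
[[ 630.8  135.5]
 [ 725.1 -227.5]
 [ 535.4 -275.3]
 [ 440.3   85.3]]
det 1.0000000000000002 yaw 1.8260679042335481 c [582.90482884 -70.49608613] res [[0.9, 3.1], [2.5, -1.6], [-1.3, -4.3], [-2.1, 2.8]]
det -1.0000000000000002 yaw 1.8260679042335481 c [582.90482884 -70.49608613] res [[0.9, 3.1], [2.5, -1.6], [-1.3, -4.3], [-2.1, 2.8]]
(array([328.74652778, 158.97916667]), 288, array([[ 617.9, -192.4,  110. ]]), ((328.70001220703125, 159.09999084472656), (15.811387062072754, 18.34120750427246), 71.56504821777344))
arrow (array([293.5       , 168.59259259]), 54, array([[592., -93., 114.]]), ((294.6470642089844, 168.91177368164062), (11.399174690246582, 8.731282234191895), 14.03624439239502))
(array([184.52439024, 195.8597561 ]), 164, array([[ 616.3, -190.5,  110. ]]), ((184.5, 196.0), (17.0, 10.0), 0.0))
```

View pics/c1.png

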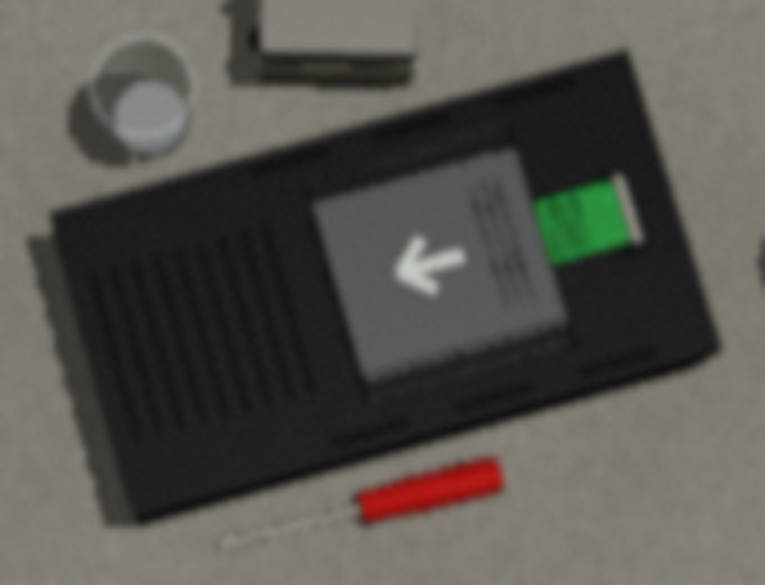

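The crop shows the grey cover seated with its arrow pointing left, the green tab at its right, and the ribbed pad beside the rear wall. The case pose is about (583.5,-70), yaw 1.826, and the two cameras agree to 2-3 mm. I turn the tool x along the case x and shut the fingers.

Request:
{"api": "move_arm", "payload": {"motion": [[[0, 0, 0, 0.1625, 0], [0, 0, 0, 0.1625, 0], [0, 0, 0, 0.1625, 0], [0, 0, 0, 0.1625, 0], [0, 0, 0, 0.1625, 0], [0, 0, 0, 0.1605, 0], [0, 0, 0, 0, 0]]], "force": 60}}

```text
time: 0.98
ee_pos: [161.4, 525.7, 404.1]
eef_rot: [0.0, 0.611, 0.792, -0.001]
force: [-0.5, 0.8, 0.3]
grip_width: 0.1
```

Request:
{"api": "move_arm", "payload": {"motion": [[[-0.4, 0.13, 0, 0, 0], [-0.4, 0.13, 0, 0, 0], [-0.4, 0.13, 0, 0, 0], [-0.4, 0.13, 0, 0, 0], [-0.4, 0.13, 0, 0, 0], [-0.4, 0.13, 0, 0, 0], [-0.4, 0.13, 0, 0, 0], [-0.4, 0.13, 0, 0, 0], [-0.4, 0.13, 0, 0, 0], [-0.4, 0.13, 0, 0, 0], [-0.4, 0.13, 0, 0, 0], [-0.4, 0.13, 0, 0, 0], [-0.4, 0.13, 0, 0, 0], [-0.4, 0.13, 0, 0, 0], [-0.4, 0.13, 0, 0, 0], [-0.4, 0.13, 0, 0, 0], [-0.4, 0.13, 0, 0, 0], [-0.4, 0.13, 0, 0, 0], [-0.4, 0.13, 0, 0, 0], [-0.4, 0.13, 0, 0, 0]]]}}

```text
time: 3.48
ee_pos: [614.8, -184.4, 404.2]
eef_rot: [-0.0, 0.611, 0.792, 0.0]
force: [0.3, 0.3, 0.7]
grip_width: 0.0
```

Request:
{"api": "move_arm", "payload": {"motion": [[[0, 0, 0.3, 0, 0], [0, 0, 0.3, 0, 0], [0, 0, 0.1, 0, 0], [0, 0, 0.08, 0, 0], [0, 0, 0, 0, 0]]]}}

```text
time: 4.1
ee_pos: [614.2, -183.1, 327.1]
eef_rot: [0.0, 0.611, 0.791, 0.0]
force: [-0.3, -0.7, -0.5]
grip_width: -0.1
```

```bash
python3 - <<'E'
from bench import ctrl
from h import *
o=ctrl.observe();print({k:np.round(o[k],3) for k in("time","q","ee_pos","eef_rot","force","moment","grip_width")})
r=ctrl.read_camera("wrist");np.savez("pics/w1.npz",**r)
s=ctrl.read_camera("scene");np.savez("pics/s1.npz",**s)
c=s["image"][160:260,140:300];c=cv2.resize(c,(800,500),interpolation=cv2.INTER_CUBIC)
cv2.imwrite("pics/s1.png",c[:,:,::-1]);cv2.imwrite("pics/w1.png",cv2.resize(r["image"],(800,600))[:,:,::-1])
E
```

```text
{'time': np.float64(4.1), 'q': array([-0.378,  0.314,  1.258,  0.   ,  1.569, -0.633]), 'ee_pos': array([ 614.179, -183.051,  327.136]), 'eef_rot': array([0.   , 0.611, 0.791, 0.   ]), 'force': array([-0.292, -0.674, -0.546]), 'moment': array([ 0.04 , -0.041, -0.024]), 'grip_width': np.float64(-0.087)}
```

View pics/w1.png

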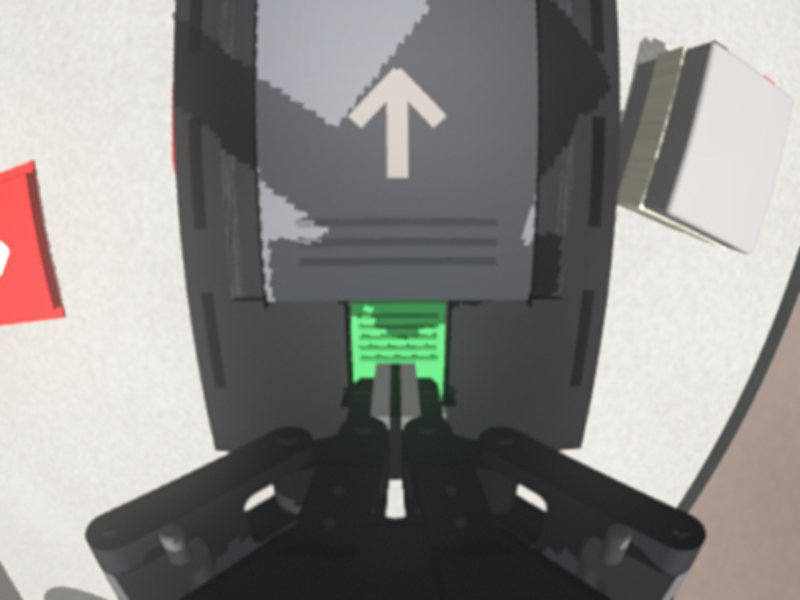

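View pics/s1.png

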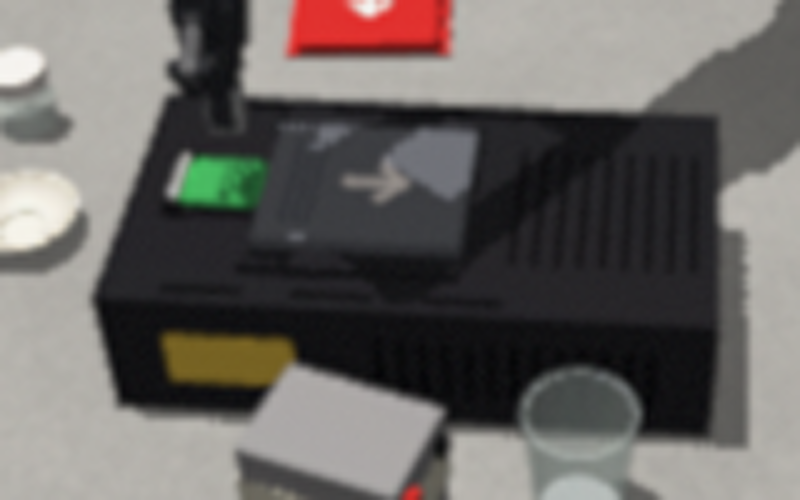

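The wrist view shows the tool aligned with the case: the arrow is upright at column 397, the shut fingertips are centred over the tab at (395,395), and the cover's rear edge is at row 301. I measure that edge relative to the tip.

```bash
python3 - <<'E'
from h import *
r=np.load("pics/w1.npz");W=r["world_to_cam"];K=r["mtx"];R=W[:3,:3];c=-R.T@W[:3,3]
tcp=np.array([614.18,-183.05]);q=[0,.611,.791,0];a=np.array(q[1:3])/np.hypot(*q[1:3])
X=2*a*a[0]-[1,0];Y=2*a*a[1]-[0,1];print("toolx yaw",np.arctan2(X[1],X[0]))
for n,(u,v),z in [("rear L",(265,302),114),("rear R",(532,302),114),("arrow tip",(397,68),114),("tab L",(350,340),110),("tab R",(446,340),110),("tab end",(398,303),110),("front tip",(396,366),154),("corner case BL",(216,450),100),("BR",(582,447),100)]:
    p=(np.array([u,v])*.64-K[:2,2])/[K[0,0],K[1,1]];t=np.hypot(*p)
    d=np.array([p[0]/t*np.sin(t),-p[1]/t*np.sin(t),-np.cos(t)])@R
    P=c+d*(z-c[2])/d[2]; print(n,P.round(1),"tool xy rel",((P[:2]-tcp)@X).round(1),((P[:2]-tcp)@Y).round(1))
E
```

```text
toolx yaw 1.8261752978402237
rear L [ 555.8 -179.4  114. ] tool xy rel 18.3 -55.6
rear R [ 665.3 -151.2  114. ] tool xy rel 17.9 57.5
arrow tip [586.3 -74.3 114. ] tool xy rel 112.2 0.5
tab L [ 594.7 -188.6  110. ] tool xy rel -0.4 -20.2
tab R [ 635.2 -178.2  110. ] tool xy rel -0.6 21.5
tab end [ 610.7 -167.   110. ] tool xy rel 16.4 0.7
front tip [ 611.8 -175.1  154. ] tool xy rel 8.2 -0.3
corner case BL [ 536.8 -276.7  100. ] tool xy rel -71.0 -98.5
BR [ 729.9 -225.2  100. ] tool xy rel -70.0 101.3
```

Request:
{"api": "move_arm", "payload": {"motion": [[[0, 0, 0.2, 0, 0], [0, 0, 0.15, 0, 0], [0, 0, 0.07, 0, 0], [0, 0, 0.02, 0, 0], [0, 0, 0, 0, 0], [0, 0, 0, 0, 0]]]}}

```text
time: 4.95
ee_pos: [614.3, -183.2, 283.4]
eef_rot: [0.001, 0.612, 0.791, 0.0]
force: [-1.8, 0.3, 2.8]
grip_width: 0.1
```

Request:
{"api": "move_arm", "payload": {"motion": [[[0, 0, 0.02, 0, 0], [0, 0, 0.01, 0, 0], [0, 0, 0, 0, 0], [0, 0, 0, 0, 0]]]}}

```text
time: 5.45
ee_pos: [614.4, -183.3, 281.0]
eef_rot: [0.001, 0.612, 0.791, 0.0]
force: [-0.8, 0.0, 5.7]
grip_width: 0.2
```

Request:
{"api": "move_arm", "payload": {"motion": [[[0, 0, 0.02, 0, 0], [0, 0, 0, 0, 0], [0, 0, 0, 0, 0]]]}}

```text
time: 5.82
ee_pos: [614.4, -183.3, 279.7]
eef_rot: [0.001, 0.612, 0.791, 0.0]
force: [-2.7, 1.9, 8.3]
grip_width: -0.1
```

Request:
{"api": "move_arm", "payload": {"motion": [[[0.03, 0, 0.01, 0, 0], [0.03, 0, 0.01, 0, 0], [0, 0, 0, 0, 0]]]}}

```text
time: 6.2
ee_pos: [613.5, -178.8, 278.8]
eef_rot: [0.004, 0.612, 0.791, -0.0]
force: [0.2, -3.5, 8.3]
grip_width: -0.1
```

Request:
{"api": "move_arm", "payload": {"motion": [[[0.03, 0, 0.01, 0, 0], [0.03, 0, 0.005, 0, 0], [0.03, 0, 0.005, 0, 0], [0, 0, 0, 0, 0]]]}}

```text
time: 6.7
ee_pos: [611.5, -170.2, 277.2]
eef_rot: [0.005, 0.612, 0.791, 0.0]
force: [0.9, -2.7, 8.8]
grip_width: 0.1
```

```bash
python3 - <<'E'
from bench import ctrl
from h import *
o=ctrl.observe();print({k:np.round(o[k],3) for k in("time","ee_pos","force")})
r=ctrl.read_camera("wrist")
cv2.imwrite("pics/w2.png",cv2.resize(r["image"],(800,600))[:,:,::-1])
E
```

```text
{'time': np.float64(6.7), 'ee_pos': array([ 611.476, -170.214,  277.152]), 'force': array([ 0.855, -2.727,  8.808])}
```

View pics/w2.png

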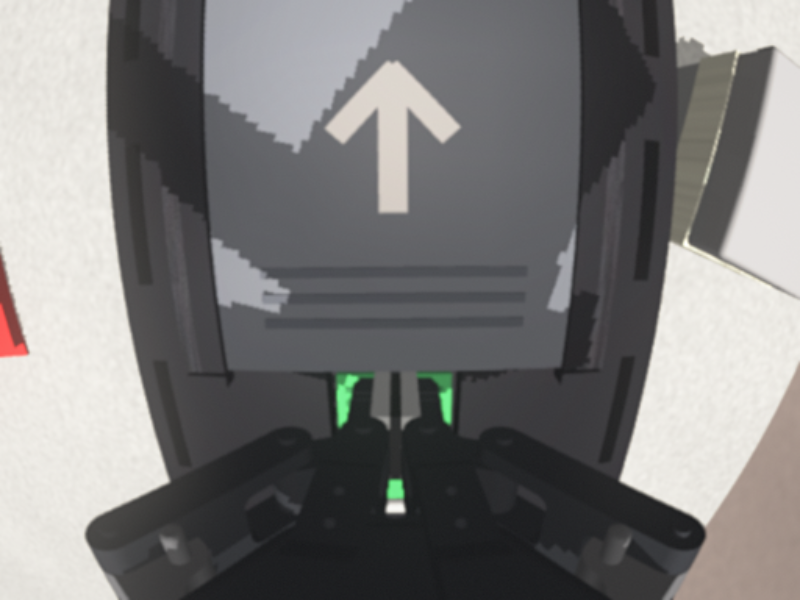

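The wrist view shows the fingertips' front, near (395,372), meeting the cover's rear wall with the tab held down; the cover is square. I push on.

Request:
{"api": "move_arm", "payload": {"motion": [[[0.03, 0, 0, 0, 0], [0.03, 0, 0, 0, 0], [0.03, 0, 0, 0, 0], [0, 0, 0, 0, 0]]]}}

```text
time: 7.25
ee_pos: [609.0, -161.0, 275.9]
eef_rot: [0.004, 0.612, 0.791, 0.0]
force: [1.2, -2.6, 6.1]
grip_width: 0.1
```

```bash
python3 - <<'E'
from bench import ctrl
from h import *
o=ctrl.observe();print({k:np.round(o[k],3) for k in("time","ee_pos","force")})
r=ctrl.read_camera("wrist")
cv2.imwrite("pics/w3.png",cv2.resize(r["image"],(800,600))[:,:,::-1])
E
```

```text
{'time': np.float64(7.25), 'ee_pos': array([ 608.999, -161.013,  275.944]), 'force': array([ 1.24 , -2.614,  6.058])}
```

View pics/w3.png

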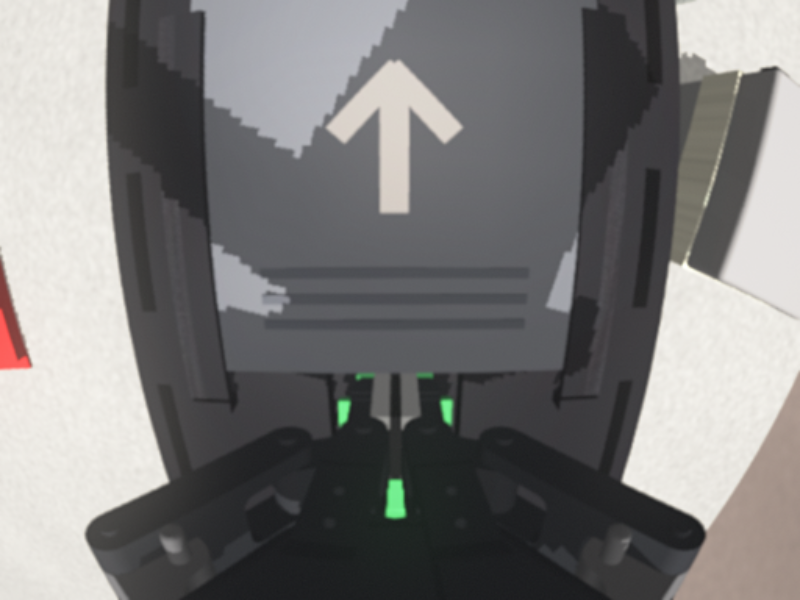

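The cover has slid about 9 mm with the tips: the rail ends have moved back to row 400 while the rear wall stays at row 371. I keep pushing and ease up a little before the tab springs free.

Request:
{"api": "move_arm", "payload": {"motion": [[[0.03, 0, 0, 0, 0], [0.03, 0, -0.01, 0, 0], [0.03, 0, -0.01, 0, 0], [0.03, 0, -0.01, 0, 0], [0.03, 0, 0, 0, 0], [0, 0, 0, 0, 0]]]}}

```text
time: 8.05
ee_pos: [604.2, -144.9, 276.4]
eef_rot: [-0.0, 0.612, 0.791, 0.0]
force: [0.2, -2.1, 3.7]
grip_width: 0.1
```

Request:
{"api": "move_arm", "payload": {"motion": [[[0.04, 0, 0, 0, 0], [0.05, 0, 0, 0, 0], [0.05, 0, 0, 0, 0], [0.04, 0, 0, 0, 0], [0, 0, 0, 0, 0], [0, 0, 0, 0, 0]]]}}

```text
time: 8.8
ee_pos: [599.8, -127.9, 276.6]
eef_rot: [-0.0, 0.612, 0.791, 0.0]
force: [0.2, -0.6, 0.1]
grip_width: 0.1
```

Request:
{"api": "move_arm", "payload": {"motion": [[[0.05, 0, -0.01, 0, 0], [0.05, 0, 0, 0, 0], [0.05, 0, 0, 0, 0], [0.05, 0, 0, 0, 0], [0.05, 0, 0, 0, 0], [0.05, 0, 0, 0, 0], [0.05, 0, 0, 0, 0], [0.05, 0, 0, 0, 0], [0.05, 0, 0, 0, 0], [0.05, 0, 0, 0, 0], [0.05, 0, 0, 0, 0], [0.05, 0, 0, 0, 0], [0.05, 0, 0, 0, 0], [0.05, 0, 0, 0, 0], [0.03, 0, 0, 0, 0], [0, 0, 0, 0, 0]]]}}

```text
time: 10.8
ee_pos: [581.3, -57.0, 277.6]
eef_rot: [-0.0, 0.612, 0.791, 0.0]
force: [0.2, -0.6, 0.7]
grip_width: -0.2
```

```bash
python3 - <<'E'
from bench import ctrl
from h import *
o=ctrl.observe();print({k:np.round(o[k],3) for k in("time","ee_pos","force")})
r=ctrl.read_camera("wrist")
cv2.imwrite("pics/w4.png",cv2.resize(r["image"],(800,600))[:,:,::-1])
E
```

```text
{'time': np.float64(10.8), 'ee_pos': array([581.336, -56.979, 277.561]), 'force': array([ 0.217, -0.605,  0.656])}
```

View pics/w4.png

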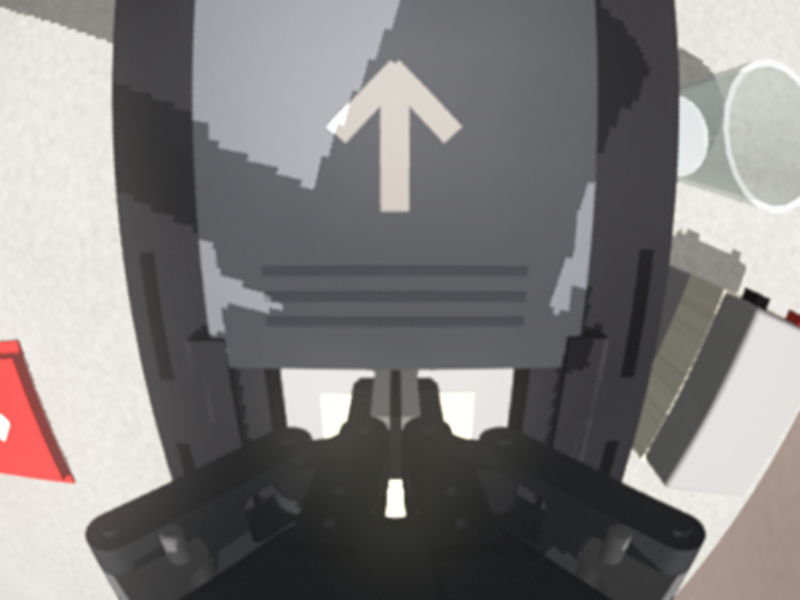

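The cover is square, with its rear wall (row 368) about 9 mm short of the rail ends (row 337), and the battery is visible in the bay. I push the last 24 mm, back off and lift.

Request:
{"api": "move_arm", "payload": {"motion": [[[0.04, 0, 0, 0, 0], [0.04, 0, 0, 0, 0], [0.04, 0, 0, 0, 0], [0.04, 0, 0, 0, 0], [0.03, 0, 0, 0, 0], [0.03, 0, 0, 0, 0], [0.02, 0, 0, 0, 0], [0, 0, 0, 0, 0], [0, 0, 0, 0, 0]]]}}

```text
time: 11.98
ee_pos: [575.4, -34.1, 277.8]
eef_rot: [-0.0, 0.612, 0.791, 0.0]
force: [0.5, 0.3, 0.3]
grip_width: 0.4
```

Request:
{"api": "move_arm", "payload": {"motion": [[[-0.03, 0, 0, 0, 0], [-0.06, 0, 0, 0, 0], [-0.06, 0, 0, 0, 0], [0, 0, -0.1, 0, 0], [0, 0, -0.3, 0, 0], [0, 0, -0.4, 0, 0], [0, 0, -0.4, 0, 0], [-0.4, 0, 0, 0, 0], [-0.5, 0, 0, 0, 0], [-0.5, 0, 0, 0, 0], [-0.4, 0, 0, 0, 0], [0, 0, 0, 0, 0], [0, 0, 0, 0, 0]]]}}

```text
time: 13.6
ee_pos: [624.4, -222.6, 398.1]
eef_rot: [-0.0, 0.612, 0.791, 0.0]
force: [-0.3, 0.7, 0.1]
grip_width: -0.2
```

```bash
python3 - <<'E'
from bench import ctrl
from h import *
o=ctrl.observe();print({k:np.round(o[k],3) for k in("time","ee_pos","force")})
r=ctrl.read_camera("wrist");s=ctrl.read_camera("scene");np.savez("pics/w5.npz",**r);np.savez("pics/s5.npz",**s)
cv2.imwrite("pics/w5.png",cv2.resize(np.vstack([r["image"][:250],cv2.resize(s["image"][150:270,120:366],(512,250))]),(614,600))[:,:,::-1])
E
```

```text
{'time': np.float64(13.6), 'ee_pos': array([ 624.365, -222.595,  398.128]), 'force': array([-0.301,  0.717,  0.108])}
```

View pics/w5.png

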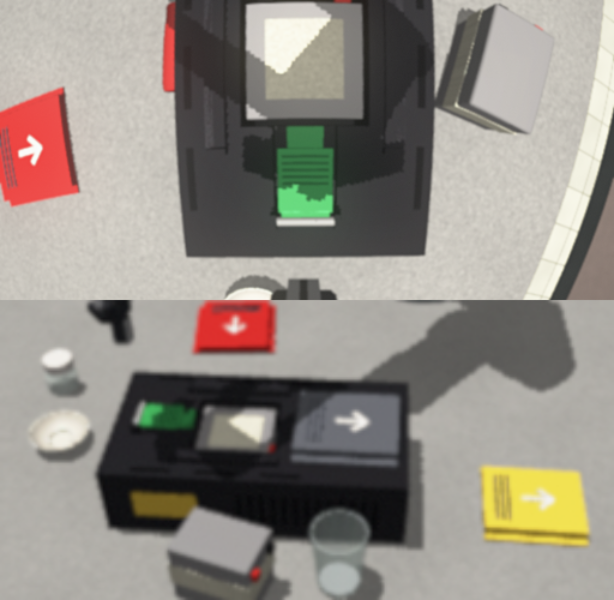

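The bay is open, the tab is up and the cover lies flat on the bare part of the case. I check the displacement with the arrow centroid in the top view.

```bash
python3 - <<'E'
from bench import ctrl
from h import *
r=ctrl.read_camera("top");b=np.load("pics/top0.npz")
m=cv2.inRange(cv2.cvtColor(r["image"],cv2.COLOR_RGB2HSV),(0,0,150),(180,60,255))
n,l,st,c=cv2.connectedComponentsWithStats(m)
for i in range(1,n):
    if st[i,4]>15 and 190<c[i,0]<300 and 130<c[i,1]<230:
        w=plane(r,c[i],114)[0]; print(c[i].round(1),st[i,4],w.round(1),"shift",((w[:2]-[592,-93])@[-.252,.968]).round(1))
d=cv2.absdiff(r["image"],b["image"]).max(2);cv2.imwrite("pics/t6.png",cv2.resize(r["image"][60:260,60:460],(800,400))[:,:,::-1])
E
```

```text
[232.9 135.2] 150 [690.3  74.4 114. ] shift 137.2
[290.  176.7] 305 [569.3 -82.7 114. ] shift 15.7
[243.2 183. ] 107 [554.3  47.6 114. ] shift 145.6
[195.6 190.3] 31 [536.4 179.8 114. ] shift 278.1
[294.1 227.4] 26 [428.7 -90.1 114. ] shift 43.9
```

View pics/t6.png

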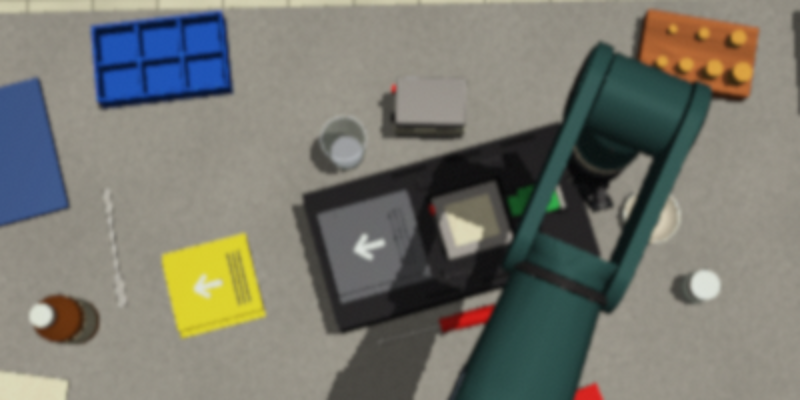

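```bash
python3 -c "
from bench import ctrl
print(ctrl.sign_off())"
```

```text
the job is handed in; nothing more can be done
None
```

I pressed the green tab in with the shut fingertips, pushed the grey cover out along its rails, backed the hand off, lifted it clear and handed the job in at about 13.7 s. Sign-off gave no verdict.

- **Cover position:** the top camera puts the cover about 146 mm from its seat, at case x about +110 mm. The arm's own travel gives about +108 mm, so the two agree within 2 mm, and both pass the 92 mm limit.
- **State of the case:** in the pictures the cover lies flat and square on the case, the bay is fully open and the tab looks up. I judged the tab and the cover's tilt by eye and did not measure them.
- **Bystanders and forces:** the other things on the bench look unmoved, though I did not measure them and the arm partly hid the dish and screwdriver in the last view. The readings after each move never passed about 9 N, and the hand ended with no contact force.

No check failed or disagreed.

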